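# Snap a slide holder shut with the bench-held pliers

### The job

Slide the microscope-slide holder along the feed plate, cover up and stud first, fully home against the end stop in the green channel of the bench-held snap pliers. Then press the blue upper handle down by feel, gently, never forcing it, until the press stud clicks shut; close the stud only with the pliers, not with your fingers. Finally let the handle spring back open, leave the closed holder home in the channel, and leave the two jars and the dish alone.

Things in the scene. Friction and masses are not known exactly. Their poses are not given: they have to be found in the camera images.
- grip_bar (a point): Centre of the orange upright grip bar (34 long, 14 wide, 32 high) at the tail of the loose slide holder (about 0.12 kg): take hold here from above, across the 14 mm. x runs along the holder to its stud end, z up. 16 mm above the holder's underside, which starts flat on the bench. The holder reaches 17 mm behind this point and 119 mm ahead of it to its flat nose.
- socket (a point): Point on the underside of the holder's white base (34 wide, 8 high, see-through hinged cover on top) beneath the press stud: 107 mm ahead of grip_bar, 16 mm below it, 12 mm behind the nose. Same axes as grip_bar. Does not move with the cover.
- die (a point): Point on top of the fixed aluminium feed plate (60 wide, its top 30 mm above the bench) straight below the presser: the socket point belongs here. x = feed direction, along which the holder is pushed; y towards the handle ends; z up. The plate runs from x = -135 to +25 mm. Placed and turned anew each time.
- mouth (a point): Start of the green channel's flared mouth on the plate, 54 mm before die, same axes. Walls 8 mm high; about 49 mm wide here, narrowing to 37.5 mm from 35 mm before die up to the stop. Set the holder flat on the plate with its nose about here, then slide it in: the open pliers stand over the die (presser 32 to 50 mm above the plate), too low to come in from above.
- stop (a point): Middle of the face of the green end stop that closes the channel, 12 mm past die, 4 mm above the plate, same axes. When the holder's nose rests against it, socket is at die.
- handle (a point): Top of the blue sleeve (22 wide), 210 mm from the hinge: press down here from above. Sprung open about 137 mm above the bench; the click comes 35 to 80 mm lower, differing each time. The return spring takes 3 N here, rising to 6 N; the stud adds 3 to 8 N, unevenly, over some 6 mm until it snaps; then about 7 mm of free travel, then the pliers bottom hard (force climbs steeply).
- dish_mid (a point): Flat clear dish with lid, 94 across, 15 high, loose; the point is at its centre. A bystander.
- jar_small_mid (a point): Pink glass jar with knobbed lid, 55 across, 74 high, loose; point at half its height. A bystander.
- jar_large_mid (a point): Pink glass jar with knobbed lid, 72 across, 89 high, loose; point at half its height. A bystander.
- stud (a point): Top centre of the steel press-stud button (16 across) on the free end of the holder's cover, straight above socket. Its height above socket tells the state: about 21.5 mm with the cover sprung open, as at the start; about 14.3 mm when clicked shut. The spring catch snaps over at about 17.5 mm; below 16 mm it is shut and stays shut by itself.
- cover: See-through hinged cover of the slide holder, 91 long, 30 wide, with the stud on its free end; origin on its hinge line, 21 mm ahead of grip_bar, x along the cover to the stud. Sprung open by 0.085 rad.
- pliers: Upper, moving arm of the pliers, 18 to 22 wide, 235 long; origin on its hinge, which is level, 85 mm to the -y side of die, 70 mm above the bench; y along the arm to the handle end, x as die. Carries the brass presser 85 mm from the hinge; its screw is set anew each time (18 mm range, not measured). A push of more than 30 N on the arm bends it.
Not all that is in view belongs to the job. What is shaped like the part that bears grip_bar but red or yellow is not meant.

How it is judged (in metres and radians):
On the way, in this order (a step that is already met when the one before it is completed fails the run):
1. the holder lies flat and fully home in the channel: socket within 3.5 mm of die, turned less than 0.06 rad, cover still open (distance between socket and die below 0.0035 m and angle between the x axis of socket and the x axis of die, either way round below 0.06 rad and z of stud in the frame of socket above 0.02 m), for 0.2 s.
2. the pliers are pressed closed on it and the stud has clicked shut (stud below 16 mm above socket) (z of stud in the frame of socket below 0.016 m and height (world z) of handle below 0.115 m and distance between socket and die below 0.005 m and angle between the x axis of socket and the x axis of die, either way round below 0.07 rad), for 0.05 s.
At the end, for the whole second after the job is handed in: The stud is clicked shut (its top below 16 mm above socket), the handle has sprung back open (handle point above 127 mm), and the holder lies at rest, home in the channel (socket within 5 mm of die, turned less than 0.07 rad) (z of stud in the frame of socket below 0.016 m and height (world z) of handle above 0.127 m and distance between socket and die below 0.005 m and angle between the x axis of socket and the x axis of die, either way round below 0.07 rad and linear speed of cover below 0.02 m/s); the robot touches nothing.
It fails at once if the pliers were forced: more than 30 N between robot and handle (contact force between any of the fingers, the arm and pliers above 30 N).
It fails at once if the cover or its stud was pushed by the robot itself (over 3 N) (contact force between any of the fingers, the arm and cover above 3 N).
It fails at once if a jar or the dish was moved more than 20 mm or a jar tipped (distance of any of dish_mid, jar_small_mid, jar_large_mid from where it was at the start of the episode above 0.02 m or angle between any of jar_small_mid, jar_large_mid's own z axis and vertical above 0.4 rad).
It also fails if it takes over 58 s, if anything falls off the work surface, if the arm or the gripper's body presses on something with over 40 N, if the wrist force passes 120 N, or if a joint passes its speed limit or range.

### The arm

A 7-joint arm with a two-finger parallel gripper is mounted at the origin on the work surface. World frame = base frame: x ahead of the robot, y to its left, z up, the work surface at z = 0. Lengths are in mm, angles in rad, forces in N, time in s.
With the tool pointing down it reaches from about 425 to 950 mm from the base axis. Payload 4.7 kg.
Tool frame: the origin (TCP) lies midway between the tips of the shut fingers; the grasp point (between the pads) lies 19 mm behind it; z points along the fingers, y is the direction in which the jaws open and shut (so a half turn about z gives the same grasp; the last joint's range is limited). The gripper opens to 85 mm and grips with 20 to 120 N. Pads are 22 mm wide; open, the fingers measure 114 mm over their backs; the gripper's body (76 mm by 85 mm) begins 54 mm behind the grasp point. The pads swing forward as they close: fully open they stand 13 mm farther back than shut.
Start: joints at [-1.16, 0.469, -0.049, 1.532, 0.024, 1.141, -0.082], TCP at [287.351, 610.801, 231.335] pointing down, gripper open.
Joint ranges: [-2.59, 2.59], [-0.33, 1.99], [-1.39, 1.29], [0.1, 2.45], [-1.04, 4.18], [0.21, 1.99], [-2.66, 2.66]. Speed limits (rad/s): [2.57, 2.57, 3.14, 3.14, 3.14, 3.14, 3.14].

### API

Orientations are given as a 3x3 rotation matrix whose columns are the frame's x, y, z axes.
In Python, from workcell import bot, camera gives the robot as it stands. The module is installed in compiled form; this text tells all that it offers.
- The arm moves only by the shell command python3 -m inch 'ROWS' [FORCE]. ROWS is JSON, a list that holds one entry, the list of rows, each a list of 7 numbers: the closure, from -1 (fully open) to 1 (shut), then the shift along the tool's x, y, z scaled (see below), then the turn, a rotation vector about the tool's x, y, z scaled (see below). A call has 1 to 20 rows; each row shifts and turns the commanded pose from where the row before left it, along the tool's axes as they then stand; what a row does not reach is not made up. The controller multiplies each number of a shift by 0.08 m and each number of a turn by pi/4 rad. A row lasts 1/10 s, in which the tool goes at most 50 mm and 8.59 degrees, less where a joint would pass 70% of its speed; a pose out of reach is approached as far as the arm can. A call with a number of a shift or a turn outside -1 to 1 is refused whole. A call with a gripper value outside its range is refused whole. The fingers move at their own pace and stop on an object; FORCE is the grip in N (left out, the last holds). Time passes only in rows, so rows that do not move let the fingers close. It gives the time, the measured TCP pose, the force and the opening at its end, in the units of the state.
- bot.read_state(): the state, without advancing time (a new reading comes with each control period).
- camera(name): name is "scene" or "side" or "wrist"; returns a dict with "frame" (480x640x3 uint8, red, green, blue), "z_map" (480x640 float32, mm along the optical axis (not along the pixel's ray), 0 where there is no reading), "K" (3x3 intrinsics, pixels), "world_from_camera" (4x4, takes a point from camera to world coordinates). Camera axes: x right, y down, z forward; pixel columns grow to the right and rows downward; lengths in mm; the calibration is good to about 2 mm. A picture is of the moment at which its call begins.
- bot.job_done(): hands the job in, once; it reports no verdict.
The state is a dict: "time": time; "joints": joint angles; "dq": joint speeds; "tau": joint torques, N m; "tcp_pos": TCP position; "tool_rot": TCP orientation; "wrist_force": force on the tool from outside, world axes, zero at the start; "moment": the same for the moment, N m; "opening": opening from 0.0 (shut) to 1.0 (fully open).
Only numpy, scipy, OpenCV 4.12 (cv2) and the standard library are available. Lean on these libraries where they do the work, as an engineer would, in place of code of your own. Each camera call takes 0.05 s, during which the arm holds its last target. There are 200 camera calls.

## Working session

There is one attempt and no reset: what is moved stays moved. The work goes in short steps, Python scripts to look and compute and a shell command to move; the robot and the scene stay as the last step left them, time stands still between calls to the robot, and variables do not carry over. Pictures are saved under pics/ and viewed, about 8 in all and at most 12, crops included, and the job is handed in when it is done.

```bash
mkdir -p pics
cat > h.py <<'E'
import numpy as np, cv2
from workcell import bot, camera
def snap(n,f):
    c=camera(n); cv2.imwrite(f'pics/{f}.png',c['frame'][:,:,::-1]); np.savez(f'pics/{f}.npz',**c); return c
def load(f): return dict(np.load(f'pics/{f}.npz'))
def px(c,u,v,d=None,r=1):
    if d is None:
        p=c['z_map'][v-r:v+r+1,u-r:u+r+1]; p=p[p>0]; d=np.median(p) if p.size else np.nan
    k=c['K']; T=c['world_from_camera']
    return (T@np.array([(u-k[0,2])/k[0,0]*d,(v-k[1,2])/k[1,1]*d,d,1]))[:3]
def atz(c,u,v,z):
    a=px(c,u,v,100.);o=c['world_from_camera'][:3,3]; return o+(a-o)*(z-o[2])/(a[2]-o[2])
E
python3 - <<'E'
from h import *
np.set_printoptions(precision=3,suppress=True)
for n in('scene','side'):
    c=snap(n,n+'0'); print(c['K'],c['world_from_camera'])
s=bot.read_state(); print(s)
E
```

```text
[[484.043   0.    325.717]
 [  0.    484.043 246.158]
 [  0.      0.      1.   ]] [[   0.08     0.865   -0.496 1036.712]
 [   0.997   -0.064    0.048  -76.311]
 [   0.01    -0.498   -0.867  958.177]
 [   0.       0.       0.       1.   ]]
[[550.754   0.    322.803]
 [  0.    550.754 234.224]
 [  0.      0.      1.   ]] [[   0.873   -0.273    0.404   10.42 ]
 [  -0.487   -0.488    0.724 -963.59 ]
 [  -0.      -0.829   -0.559  857.787]
 [   0.       0.       0.       1.   ]]
{'time': 0.1, 'joints': array([-1.16 ,  0.469, -0.049,  1.534,  0.024,  1.141, -0.082]), 'dq': array([-0.   , -0.002,  0.001, -0.004,  0.   ,  0.001, -0.   ]), 'tau': array([  0.   , -51.152,  -0.047, -23.839,   0.011,   0.004,  -0.   ]), 'tcp_pos': array([287.155, 610.301, 230.365]), 'tool_rot': array([[-0.905,  0.426, -0.001],
       [ 0.426,  0.905, -0.002],
       [-0.   , -0.002, -1.   ]]), 'wrist_force': array([ 0.358,  0.431, -0.423]), 'moment': array([ 0.031,  0.037, -0.065]), 'opening': 1.0003229168761247}
```

View pics/scene0.png

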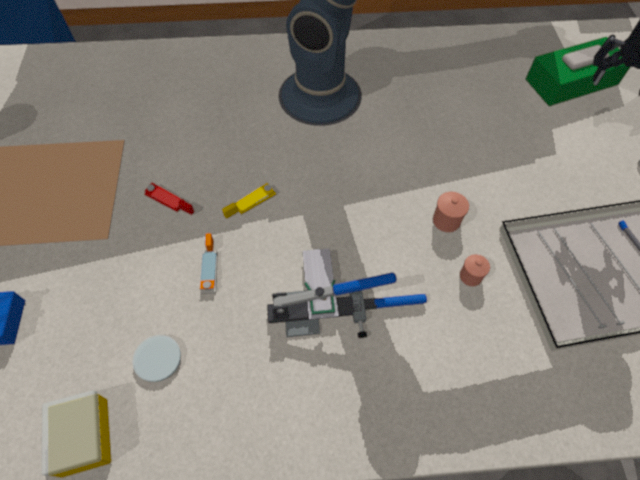

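View pics/side0.png

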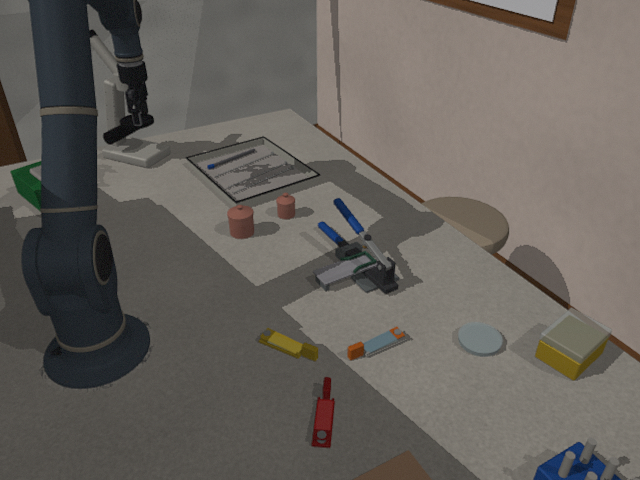

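Run:
```python
from h import *
c=load('scene0'); f=c['frame'][:,:,::-1]
a=cv2.resize(f[225:300,175:245],None,fx=5,fy=5,interpolation=cv2.INTER_CUBIC)
b=cv2.resize(f[240:345,258:433],None,fx=4.5,fy=4.5,interpolation=cv2.INTER_CUBIC)
s=load('side0')['frame'][:,:,::-1]
d=cv2.resize(s[318:365,338:418],None,fx=5,fy=5,interpolation=cv2.INTER_CUBIC)
W=np.zeros((600,800,3),np.uint8)
a=cv2.resize(f[228:298,180:240],None,fx=5,fy=5,interpolation=cv2.INTER_CUBIC) # 350x300
b=cv2.resize(f[242:342,260:430],None,fx=4,fy=4,interpolation=cv2.INTER_CUBIC) #400x680
cv2.imwrite('pics/a.png',np.hstack([cv2.copyMakeBorder(a,0,0,0,0,0)]))
W=np.zeros((600,800,3),np.uint8); 
b=cv2.resize(f[242:342,262:387],None,fx=4,fy=4,interpolation=cv2.INTER_CUBIC) #400x500
W[:350,:300]=a; W[:400,300:]=b
d=cv2.resize(s[320:366,340:415],None,fx=4,fy=4,interpolation=cv2.INTER_CUBIC) #184x300
W[400:584,:300]=d
W[400:600,300:800]=cv2.resize(s[240:300,300:450],None,fx=500/150,fy=500/150)
cv2.imwrite('pics/crop1.png',W)
```

```text
(no output)
```

View pics/crop1.png

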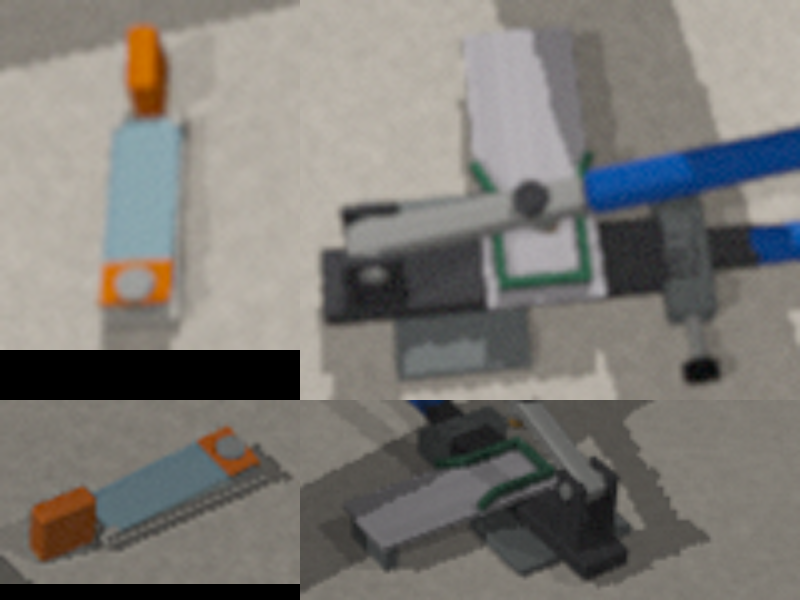

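```bash
cat > cloud.py <<'E'
from h import *
def cloud(c):
    v,u=np.mgrid[0:480,0:640]; d=c['z_map']; k=c['K']
    P=np.stack([(u-k[0,2])/k[0,0]*d,(v-k[1,2])/k[1,1]*d,d],-1)
    T=c['world_from_camera']; P=P@T[:3,:3].T+T[:3,3]; P[d==0]=np.nan; return P
E
python3 - <<'E'
from cloud import *
np.set_printoptions(precision=1,suppress=True)
c=load('scene0'); s=load('side0')
for n,u,v in [('bar',208,236),('stud',206,285),('cover',207,262),('dish',157,358),('jarL',451,205),('jarS',476,268)]:
    print(n,px(c,u,v))
for n,c2 in(('scene',c),('side',s)):
    P=cloud(c2); f=c2['frame'].astype(int)
    o=(f[...,0]>150)&(f[...,1]<130)&(f[...,1]>50)&(f[...,2]<60)
    hsv=cv2.cvtColor(c2['frame'],cv2.COLOR_RGB2HSV)
    o=(hsv[...,0]>8)&(hsv[...,0]<16)&(hsv[...,1]>200)&(hsv[...,2]>60)
    top=o&(P[...,2]>27)&(P[...,2]<40)&(abs(P[...,1]+300)<150)
    q=P[top]; print(n,'bar top',len(q),q.mean(0),q.min(0),q.max(0))
    cov=(hsv[...,0]>80)&(hsv[...,0]<110)&(hsv[...,1]>40)&(P[...,2]>5)&(P[...,2]<30)&(P[...,0]>400)&(P[...,0]<700)&(P[...,1]>-400)&(P[...,1]<-200)
    q2=P[cov]; print('cover',len(q2),q2.mean(0),q2.min(0),q2.max(0)); r=cv2.minAreaRect(q2[:,:2].astype(np.float32)); print(r)
    w=(P[...,2]>3)&(P[...,2]<40)&(P[...,0]>430)&(P[...,0]<640)&(P[...,1]>-330)&(P[...,1]<-210); q3=P[w]; print('all',len(q3),q3.min(0),q3.max(0),cv2.minAreaRect(q3[:,:2].astype(np.float32)))
    # plate: z 26..33
    pl=(abs(P[...,2]-30)<2.5)&(hsv[...,1]<60)&(P[...,0]>450)&(P[...,0]<750)&(P[...,1]>-150)&(P[...,1]<30); q4=P[pl]; print('plate',len(q4),q4.mean(0),cv2.minAreaRect(q4[:,:2].astype(np.float32)))
    # blue
    b=(hsv[...,0]>105)&(hsv[...,0]<125)&(hsv[...,1]>150)&(P[...,2]>60)&(P[...,0]>450)&(P[...,0]<750)&(P[...,1]>-150)&(P[...,1]<150);q5=P[b]
    print('blue',len(q5),q5.min(0),q5.max(0)); 
    for y in range(-60,140,15):
        m=abs(q5[:,1]-y)<6
        if m.any(): print(y,np.median(q5[m],0),q5[m][:,2].max())
    g=(hsv[...,0]>45)&(hsv[...,0]<95)&(hsv[...,1]>110)&(P[...,0]>450)&(P[...,0]<750)&(P[...,1]>-150)&(P[...,1]<100);q6=P[g];print('green',len(q6),q6.mean(0),q6.min(0),q6.max(0))
E
```

```text
bar [ 461.2 -284.2   31. ]
stud [ 577.1 -285.7   21. ]
cover [ 517.3 -287.6   13.2]
dish [ 726.7 -376.8   14.3]
jarL [447.  259.   74.2]
jarS [598.9 283.6  59.4]
scene bar top 11 [ 476.2 -282.8   29.6] [ 454.6 -288.5   27.1] [ 486.6 -278.1   32.2]
cover 324 [ 526.9 -284.5   13.8] [ 490.9 -298.8    6.8] [ 559.6 -270.5   20. ]
((525.2835083007812, -284.69720458984375), (68.7387466430664, 28.072471618652344), 0.3460128605365753)
all 839 [ 435.5 -328.7    3. ] [ 639.7 -214.2   35. ] ((538.3145751953125, -266.3827819824219), (105.24642944335938, 212.3826904296875), 80.18099212646484)
plate 1183 [586.7 -46.4  29.6] ((593.5167846679688, -80.2092514038086), (161.2703857421875, 129.4873504638672), 1.607446312904358)
blue 538 [636.7 -22.3 105.1] [656.9  94.  143.5]
-15 [649.3 -14.8 110.3] 115.75202782388317
0 [650.    0.3 115.1] 117.83940401653626
15 [649.8  15.3 118.9] 123.0306641877329
30 [649.1  30.2 123.5] 128.1830663523191
45 [647.5  44.9 127.8] 132.18477361305997
60 [647.6  60.1 131.7] 136.40046406215617
75 [647.5  74.8 136.4] 141.9567451208975
90 [647.3  88.4 140. ] 143.54199098102515
g
[... 374 characters left out ...]
210.8   34.3] ((533.621337890625, -277.7052307128906), (115.06031799316406, 211.4833221435547), 84.76976776123047)
plate 686 [579.4 -51.9  29.6] ((585.2279052734375, -79.28225708007812), (127.32147216796875, 160.65475463867188), 87.79656219482422)
blue 294 [628.  -24.  100.8] [652.   93.6 141.9]
-15 [639.4 -15.4 108.8] 115.30932579122748
0 [638.3  -0.3 114.2] 118.15284384740085
15 [638.6  15.9 118.1] 122.20495811100409
30 [637.7  29.5 122.3] 127.0865940731311
45 [635.7  45.  127.1] 131.10134101232927
60 [637.8  58.9 131.6] 136.98757001048523
75 [636.8  74.6 135.5] 139.14678260337314
90 [638.   85.9 137.5] 141.89116768440942
green 39 [629.9 -45.7  36.1] [589.6 -76.6  31.2] [661.1 -12.8  40.6]
```

The scene view shows three similar parts: orange at (208,262), yellow at (248,200) and red at (168,197). I choose the orange one: its bar is at (208,238), its stud at (206,285), and the crop confirms this. The plate runs from (318,255) to (302,325) and the upper handle lies along (335–395, 283).

```bash
python3 -m inch '[[[-1,0,0,0,0,0,-0.187],[-1,0,0,0,0,0,-0.187],[-1,0,0,0,0,0,-0.187],[-1,-0.5,0,0,0,0,0],[-1,-0.5,0,0,0,0,0],[-1,-0.5,0,0,0,0,0],[-1,-0.5,0,0,0,0,0],[-1,-0.5,0,0,0,0,0],[-1,0,-0.5,0,0,0,0],[-1,0,-0.5,0,0,0,0],[-1,0,-0.5,0,0,0,0],[-1,0,-0.5,0,0,0,0],[-1,0,-0.5,0,0,0,0],[-1,0,-0.5,0,0,0,0],[-1,0,-0.5,0,0,0,0],[-1,0,-0.5,0,0,0,0],[-1,0,-0.5,0,0,0,0],[-1,0,-0.5,0,0,0,0],[-1,0,-0.5,0,0,0,0],[-1,0,-0.5,0,0,0,0]]]'
```

```text
time: 2.1
tcp_pos: [487.2, 129.2, 231.0]
tool_rot: [[-1.0, -0.001, -0.0], [-0.001, 1.0, -0.0], [0.0, -0.0, -1.0]]
wrist_force: [0.5, 0.8, 0.4]
opening: 1.0
```

```bash
python3 -m inch '[[[-1,0,-0.5,-0.3,0,0,0],[-1,0,-0.5,-0.3,0,0,0],[-1,0,-0.5,-0.3,0,0,0],[-1,0,-0.5,0,0,0,0],[-1,0,-0.25,0,0,0,0],[-1,0,0,0,0,0,0]]]'
python3 - <<'E'
from h import *
np.set_printoptions(precision=2,suppress=True)
c=snap('wrist','w1');print(c['K'],c['world_from_camera'])
E
python3 -m inch '[[[-1,0,-0.5,0,0,0,0],[-1,0,-0.5,0,0,0,0],[-1,0,-0.5,0,0,0,0],[-1,0.2,-0.5,0,0,0,0],[-1,0.2,-0.5,0,0,0,0],[-1,0,-0.5,0,0,0,0],[-1,0,0,0,0,0,0]]]'
python3 - <<'E'
from h import *
c=snap('wrist','w2')
a=load('w1')['frame'];b=c['frame']
cv2.imwrite('pics/w12.png',np.hstack([cv2.resize(a,(400,300)),cv2.resize(b,(400,300))])[:,:,::-1])
E
```

```text
time: 2.7
tcp_pos: [487.3, -52.7, 303.2]
tool_rot: [[-1.0, 0.006, -0.0], [0.006, 1.0, -0.001], [0.0, -0.001, -1.0]]
wrist_force: [0.7, -0.5, 0.1]
opening: 0.996
[[346.53   0.   318.3 ]
 [  0.   346.53 235.13]
 [  0.     0.     1.  ]] [[  0.01   0.96   0.26 421.2 ]
 [  1.    -0.01  -0.   -52.11]
 [ -0.     0.26  -0.96 446.5 ]
 [  0.     0.     0.     1.  ]]
time: 3.45
tcp_pos: [455.1, -293.1, 303.0]
tool_rot: [[-1.0, 0.006, -0.001], [0.006, 1.0, -0.002], [0.001, -0.002, -1.0]]
wrist_force: [-0.0, 0.1, -0.4]
opening: 0.997
```

View pics/w12.png

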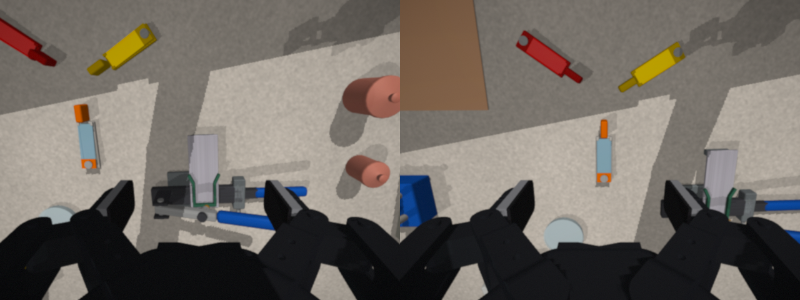

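Run:
```python
from h import *
W=np.zeros((600,800,3),np.uint8)
a=load('w1')['frame'][200:350,250:370]; b=load('w2')['frame'][180:305,290:355]
W[:600,:480]=cv2.resize(a,(480,600),interpolation=cv2.INTER_CUBIC)
W[:600,488:800]=cv2.resize(b,(312,600),interpolation=cv2.INTER_CUBIC)
cv2.imwrite('pics/crop2.png',W[:,:,::-1])
```

```text
(no output)
```

View pics/crop2.png

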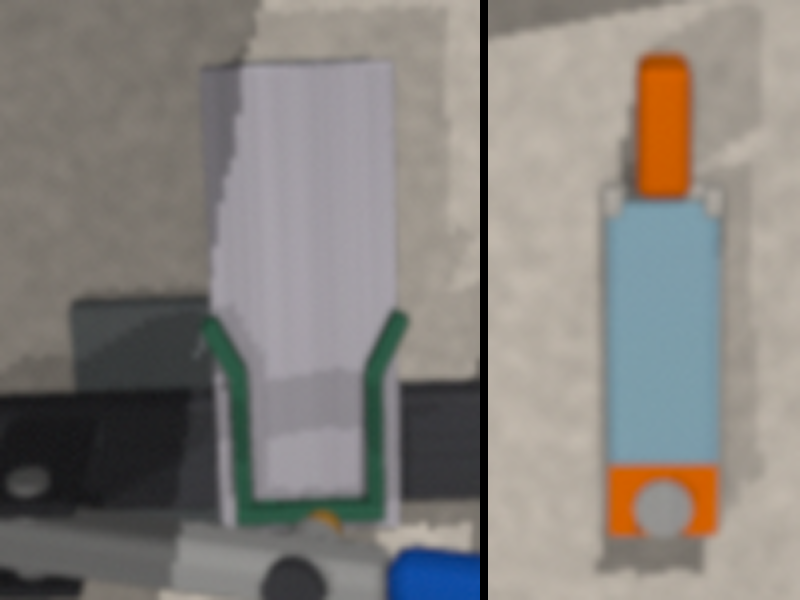

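Run:
```python
from h import *
np.set_printoptions(precision=1,suppress=True)
w=load('w1'); A=lambda x,y,z:atz(w,250+x/4-.4,200+y/4-.4,z)
for n,x,y,z in [('BL',203,66,30),('BR',391,62,30),('FL',226,526,30),('FR',400,524,30),('stopL',253,500,38),('stopR',364,498,38),('wL0',248,380,38),('wR0',366,380,38),('mouthL',206,318,38),('mouthR',404,312,38)]: print(n,A(x,y,z))
w2=load('w2'); B=lambda x,y,z:atz(w2,290+(x-488)/4.8-.4,180+y/4.8-.4,z)
for n,x,y,z in [('b1',640,57,32),('b2',690,57,32),('b3',638,196,32),('b4',690,196,32),('stud',663,508,21.5),('c1',610,463,17),('c2',720,463,17),('h1',612,205,10),('h2',718,205,10)]: print(n,B(x,y,z))
print(px(w,320,283),px(w2,327,205),px(w,300,250),w2['world_from_camera'])
```

```text
BL [510.8 -74.8  30. ]
BR [509.8 -17.2  30. ]
FL [669.2 -70.2  30. ]
FR [668.7 -11.5  30. ]
stopL [654.9 -60.8  38. ]
stopR [654.3 -24.3  38. ]
wL0 [611.9 -62.   38. ]
wR0 [612.1 -24.1  38. ]
mouthL [590.5 -75.   38. ]
mouthR [588.8 -12.4  38. ]
b1 [ 447.9 -289.8   32. ]
b2 [ 448.  -277.3   32. ]
b3 [ 483.4 -290.4   32. ]
b4 [ 483.5 -277.2   32. ]
stud [ 574.  -283.8   21.5]
c1 [ 562.4 -298.4   17. ]
c2 [ 562.6 -268.    17. ]
h1 [ 490.9 -297.3   10. ]
h2 [ 491.  -268.8   10. ]
[599.  -51.1  31. ] [ 464.2 -282.9   32.9] [563.8 -77.8   0.8] [[   0.     1.     0.3  389. ]
 [   1.    -0.    -0.  -292.3]
 [  -0.     0.3   -1.   446.3]
 [   0.     0.     0.     1. ]]
```

```bash
python3 -m inch '[[[-1,-0.07,0.06,0.5,0,0,0],[-1,-0.06,0.06,0.5,0,0,0],[-1,0,0,0.5,0,0,0],[-1,0,0,0.5,0,0,0],[-1,0,0,0.5,0,0,0],[-1,0,0,0.5,0,0,0],[-1,0,0,0.4,0,0,0],[-1,0,0,0.2,0,0,0],[-1,0,0,0.1,0,0,0],[-1,0,0,0,0,0,0],[1,0,0,0,0,0,0],[1,0,0,0,0,0,0],[1,0,0,0,0,0,0],[1,0,0,0,0,0,0],[1,0,0,0,0,0,0],[1,0,0,0,0,0,0]]]' 50
```

```text
time: 5.1
tcp_pos: [467.0, -280.0, 7.9]
tool_rot: [[-1.0, -0.001, 0.001], [-0.001, 1.0, -0.001], [-0.001, -0.001, -1.0]]
wrist_force: [-0.7, -0.4, 4.2]
opening: 0.152
```

```bash
python3 -m inch '[[[1,0,0,-0.2,0,0,0],[1,0,0,-0.4,0,0,0],[1,0,0,-0.4,0,0,-0.036],[1,0.1,0.4,0,0,0,0],[1,0,0.5,0,0,0,0],[1,0,0.5,0,0,0,0],[1,0,0.5,0,0,0,0],[1,0,0.5,0,0,0,0],[1,0,0.4,0,0,0,0],[1,0,0.1,0,0,0,0],[1,0,0,0,0,0,0],[1,0,0,0,0,0,0]]]'
python3 - <<'E'
from h import *
a=snap('wrist','w3')['frame'];b=snap('side','s3')['frame']
W=np.zeros((600,800,3),np.uint8)
W[:,:480]=cv2.resize(a[190:340,260:380],(480,600),interpolation=cv2.INTER_CUBIC)
W[:320,480:]=cv2.resize(b[180:340,270:430],(320,320),interpolation=cv2.INTER_CUBIC)
cv2.imwrite('pics/c3.png',W[:,:,::-1]);print(bot.read_state())
E
```

```text
time: 6.3
tcp_pos: [451.6, -49.0, 87.2]
tool_rot: [[-1.0, -0.028, -0.0], [-0.028, 1.0, -0.001], [0.0, -0.001, -1.0]]
wrist_force: [-0.1, 0.0, -0.8]
opening: 0.152
{'time': 6.4, 'joints': array([-0.1905639 ,  0.3156237 ,  0.24545952,  2.19157079, -0.12444354,
        0.64706554,  1.73968913]), 'dq': array([ 0.00328315,  0.00141473, -0.00373421, -0.00164024, -0.00111857,
        0.00065244, -0.00032443]), 'tau': array([-4.00579311e-01, -3.40084291e+01,  1.80939641e+00, -1.61033052e+01,
       -1.20513013e-02, -6.89575961e-02,  3.98302625e-03]), 'tcp_pos': array([451.67101392, -49.45477152,  87.23859827]), 'tool_rot': array([[-9.99656924e-01, -2.61920960e-02, -9.32065757e-05],
       [-2.61920353e-02,  9.99656749e-01, -6.01359116e-04],
       [ 1.08925438e-04, -5.98711535e-04, -9.99999815e-01]]), 'wrist_force': array([ 0.10612395, -0.52957564, -1.63369976]), 'moment': array([0.01248928, 0.12642518, 0.00318636]), 'opening': 0.15404517701595968}
```

View pics/c3.png

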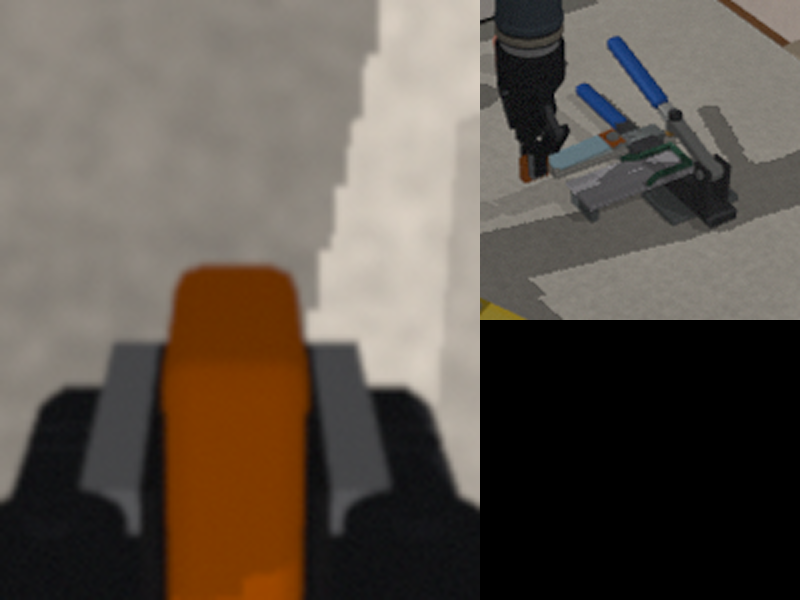

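```bash
python3 -m inch '[[[1,-0.1,0,0,0,0,0],[1,-0.09,0,0.2,0,0,0],[1,0,0,0.2,0,0,0],[1,0,0,0.15,0,0,0],[1,0,0,0,0,0,0],[1,0,0,0,0,0,0]]]'
python3 - <<'E'
from h import *
b=snap('scene','s4')['frame'];d=snap('side','s4b')['frame']
W=np.zeros((600,800,3),np.uint8)
W[:480,:400]=cv2.resize(b[225:345,260:360],(400,480),interpolation=cv2.INTER_CUBIC)
W[:400,400:]=cv2.resize(d[220:320,310:410],(400,400),interpolation=cv2.INTER_CUBIC)
cv2.imwrite('pics/c4.png',W[:,:,::-1])
E
```

```text
time: 7.0
tcp_pos: [467.0, -47.7, 43.2]
tool_rot: [[-1.0, -0.028, -0.0], [-0.028, 1.0, -0.0], [0.0, -0.0, -1.0]]
wrist_force: [-0.1, 0.6, -1.6]
opening: 0.154
```

View pics/c4.png

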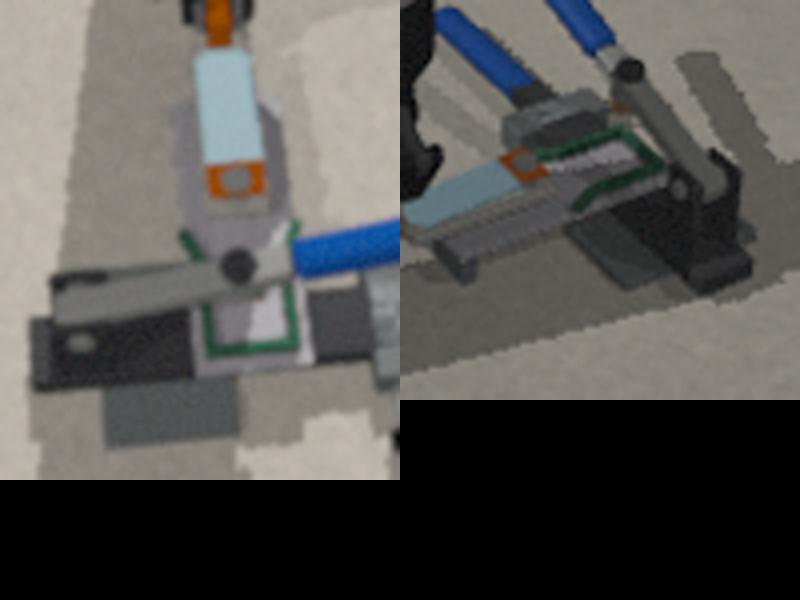

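The scene crop shows the holder's nose at crop (238,205), centred before the mouth posts at (185,240) and (297,230). The stud is at (237,180). Next I lower it onto the plate.

```bash
python3 -m inch '[[[1,0,0,0.04,0,0,0],[1,0,0,0.015,0,0,0],[1,0,0,0,0,0,0],[1,0,0,0,0,0,0]]]'; python3 -m inch '[[[1,0,0,0.01,0,0,0],[1,0,0,0,0,0,0],[1,0,0,0,0,0,0]]]'; python3 -m inch '[[[1,0,0,0.01,0,0,0],[1,0,0,0,0,0,0],[1,0,0,0,0,0,0]]]'
```

```text
time: 7.5
tcp_pos: [467.0, -47.3, 39.0]
tool_rot: [[-1.0, -0.029, 0.0], [-0.029, 1.0, 0.0], [-0.0, 0.0, -1.0]]
wrist_force: [-0.2, 0.9, -0.8]
opening: 0.153
time: 7.8
tcp_pos: [467.1, -47.3, 38.2]
tool_rot: [[-1.0, -0.029, 0.0], [-0.029, 1.0, 0.0], [-0.0, 0.0, -1.0]]
wrist_force: [-0.4, -0.0, -0.6]
opening: 0.149
time: 8.1
tcp_pos: [467.0, -47.3, 37.8]
tool_rot: [[-1.0, -0.029, 0.0], [-0.029, 1.0, 0.0], [-0.0, 0.0, -1.0]]
wrist_force: [-3.3, -0.0, 6.0]
opening: 0.153
```

```bash
python3 -m inch '[[[1,-0.1,0,0,0,0,0],[1,-0.1,0,0,0,0,0],[1,-0.1,0,0,0,0,0],[1,0,0,0,0,0,0]]]'; python3 -m inch '[[[1,-0.1,0,0,0,0,0],[1,-0.1,0,0,0,0,0],[1,-0.1,0,0,0,0,0],[1,-0.1,0,0,0,0,0],[1,0,0,0,0,0,0],[1,0,0,0,0,0,0]]]'
```

```text
time: 8.5
tcp_pos: [492.1, -46.8, 37.8]
tool_rot: [[-1.0, -0.029, 0.002], [-0.029, 1.0, -0.0], [-0.002, -0.0, -1.0]]
wrist_force: [0.1, 0.3, 5.2]
opening: 0.154
time: 9.1
tcp_pos: [523.6, -45.9, 37.9]
tool_rot: [[-1.0, -0.029, 0.002], [-0.029, 1.0, -0.0], [-0.002, -0.0, -1.0]]
wrist_force: [-0.0, -0.4, 5.1]
opening: 0.154
```

```bash
python3 -m inch '[[[1,-0.05,0,0,0,0,0],[1,-0.05,0,0,0,0,0],[1,0,0,0,0,0,0],[1,0,0,0,0,0,0]]]'; for i in 1; do python3 -m inch '[[[1,-0.03,0,0,0,0,0],[1,-0.03,0,0,0,0,0],[1,0,0,0,0,0,0],[1,0,0,0,0,0,0]]]'; done
```

```text
time: 9.5
tcp_pos: [530.3, -45.7, 37.9]
tool_rot: [[-1.0, -0.029, -0.001], [-0.029, 1.0, 0.0], [0.001, 0.0, -1.0]]
wrist_force: [-4.0, -0.8, 8.1]
opening: 0.153
time: 9.9
tcp_pos: [534.6, -45.6, 37.9]
tool_rot: [[-1.0, -0.029, -0.002], [-0.029, 1.0, 0.0], [0.002, 0.0, -1.0]]
wrist_force: [-4.7, 0.6, 9.9]
opening: 0.153
```

```bash
python3 -m inch '[[[1,-0.025,0,0,0,0,0],[1,0,0,0,0,0,0],[1,0,0,0,0,0,0]]]'; python3 -m inch '[[[1,-0.025,0,0,0,0,0],[1,0,0,0,0,0,0],[1,0,0,0,0,0,0]]]';  python3 -m inch '[[[1,-0.02,0,0,0,0,0],[1,0,0,0,0,0,0],[1,0,0,0,0,0,0]]]'
```

```text
time: 10.2
tcp_pos: [536.3, -45.6, 37.9]
tool_rot: [[-1.0, -0.029, -0.003], [-0.029, 1.0, 0.0], [0.002, 0.0, -1.0]]
wrist_force: [-5.8, 0.2, 11.1]
opening: 0.153
time: 10.5
tcp_pos: [537.5, -45.5, 37.9]
tool_rot: [[-1.0, -0.029, -0.004], [-0.029, 1.0, 0.0], [0.004, 0.001, -1.0]]
wrist_force: [-7.5, 0.2, 11.8]
opening: 0.154
time: 10.8
tcp_pos: [537.5, -45.5, 37.9]
tool_rot: [[-1.0, -0.028, -0.007], [-0.029, 1.0, 0.001], [0.007, 0.001, -1.0]]
wrist_force: [-10.8, -1.2, 16.8]
opening: 0.155
```

Run:
```python
from h import *
b=snap('scene','s5')['frame'];d=snap('side','s5b')['frame']
W=np.zeros((600,800,3),np.uint8)
W[:480,:400]=cv2.resize(b[235:335,275:358],(400,480),interpolation=cv2.INTER_CUBIC)
W[:480,400:]=cv2.resize(d[230:302,340:400],(400,480),interpolation=cv2.INTER_CUBIC)
cv2.imwrite('pics/c5.png',W[:,:,::-1])
```

```text
(no output)
```

View pics/c5.png

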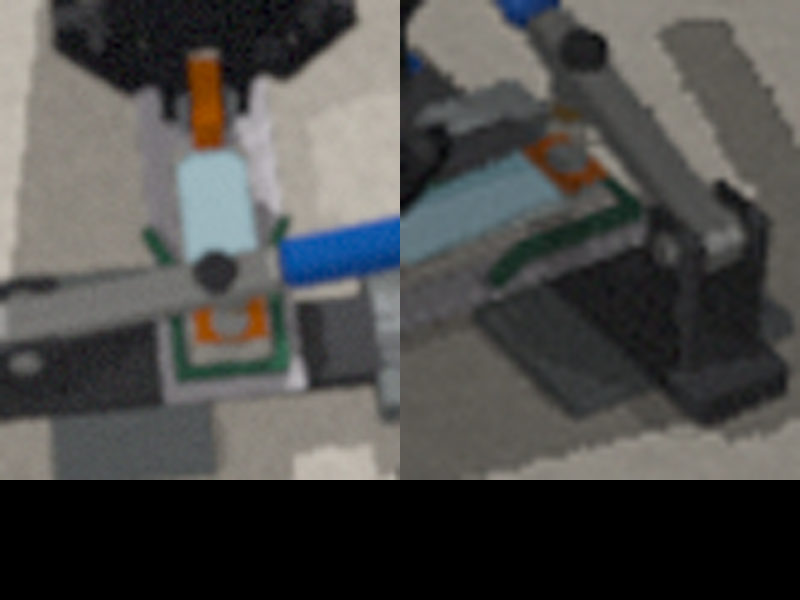

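The crop shows the nose against the green stop, with the stud at crop (232,320) inside the channel, under the presser. The TCP stopped at x = 537.5 where I expected about 538. I'll release and retract.

```bash
python3 -m inch '[[[-1,0,0,0,0,0,0],[-1,0,0,0,0,0,0],[-1,0,0,0,0,0,0],[-1,0,0,0,0,0,0],[-1,0,0,0,0,0,0],[-1,0,0,-0.1,0,0,0],[-1,0,0,-0.3,0,0,0],[-1,0,0,-0.5,0,0,0],[-1,0,0,-0.5,0,0,0],[-1,0,0,-0.5,0,0,0],[-1,0,0,-0.5,0,0,0],[1,-0.4,0.45,0,0,0,0],[1,-0.4,0.45,0,0,0,0],[1,-0.4,0.45,0,0,0,0],[1,-0.14,0.11,0,0,0,0],[1,0,0,0,0,0,0],[1,0,0,0,0,0,0],[1,0,0,0,0,0,0]]]'
python3 - <<'E'
from cloud import *
np.set_printoptions(precision=1,suppress=True)
print(bot.read_state()['tcp_pos'])
c=snap('scene','s6');s=snap('side','s6b')
f=c['frame'];W=np.zeros((480,800,3),np.uint8)
W[:,:400]=cv2.resize(f[235:335,275:358],(400,480),interpolation=cv2.INTER_CUBIC)
W[:,400:]=cv2.resize(f[230:350,330:430],(400,480),interpolation=cv2.INTER_CUBIC)
cv2.imwrite('pics/c6.png',W[:,:,::-1])
for n,a in(('sc',c),('si',s)):
    P=cloud(a);hsv=cv2.cvtColor(a['frame'],cv2.COLOR_RGB2HSV)
    o=(hsv[...,0]>5)&(hsv[...,0]<18)&(hsv[...,1]>170)&(abs(P[...,0]-537)<45)&(abs(P[...,1]+45)<40)
    q=P[o]; t=q[q[:,2]>56]; print(n,'bar',len(t),(t.min(0)+t.max(0))/2,t.mean(0))
E
```

```text
time: 12.7
tcp_pos: [644.3, 72.5, 229.6]
tool_rot: [[-1.0, -0.026, -0.0], [-0.026, 1.0, -0.001], [0.0, -0.001, -1.0]]
wrist_force: [-1.0, 0.1, -0.3]
opening: -0.002
[644.3  72.5 229.6]
sc bar 83 [542.8 -46.1  60.6] [543.5 -46.1  60.7]
si bar 54 [536.5 -48.4  60.3] [535.6 -49.4  59.9]
```

View pics/c6.png

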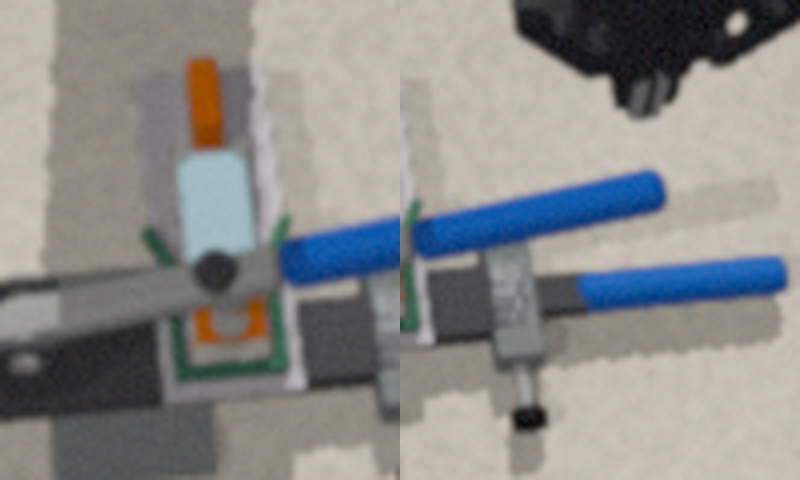

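The bar has not moved (z ≈ 60, x ≈ 540), and the shut fingers are above the blue sleeve. I'll descend and feel for the handle.

```bash
python3 -m inch '[[[1,0,0,0.4,0,0,0],[1,0,0,0.4,0,0,0],[1,0,0,0.25,0,0,0],[1,0,0,0,0,0,0],[1,0,0,0,0,0,0]]]'|grep -E 'pos|force'; for k in 1; do python3 -m inch '[[[1,0,0,0.06,0,0,0],[1,0,0,0.06,0,0,0],[1,0,0,0,0,0,0]]]'|grep -E 'pos|force'; python3 -m inch '[[[1,0,0,0.06,0,0,0],[1,0,0,0.06,0,0,0],[1,0,0,0,0,0,0]]]'|grep -E 'pos|force'; done
```

```text
tcp_pos: [645.2, 74.0, 146.0]
wrist_force: [0.8, 0.2, 1.1]
tcp_pos: [645.8, 74.8, 136.3]
wrist_force: [0.2, 0.5, 2.1]
tcp_pos: [645.0, 75.0, 125.6]
wrist_force: [0.1, 1.1, 2.1]
```

```bash
python3 -m inch '[[[1,0,0,0.06,0,0,0],[1,0,0,0.06,0,0,0],[1,0,0,0,0,0,0]]]'|grep -E 'pos|force'; python3 -m inch '[[[1,0,0,0.05,0,0,0],[1,0,0,0.05,0,0,0],[1,0,0,0,0,0,0]]]'|grep -E 'pos|force'
python3 - <<'E'
from h import *
f=snap('scene','s7')['frame'];d=snap('side','s7b')['frame'];W=np.zeros((480,800,3),np.uint8)
W[:,:400]=cv2.resize(f[230:350,330:430],(400,480),interpolation=cv2.INTER_CUBIC)
W[:,400:]=cv2.resize(d[180:300,310:410],(400,480),interpolation=cv2.INTER_CUBIC)
cv2.imwrite('pics/c7.png',W[:,:,::-1])
print(bot.read_state()['wrist_force'],bot.read_state()['moment'])
E
```

```text
tcp_pos: [644.8, 74.8, 115.7]
wrist_force: [-0.1, 0.5, 2.8]
tcp_pos: [645.0, 74.9, 107.9]
wrist_force: [0.0, 1.7, 3.8]
[0.57875016 1.94365398 3.91496528] [0.4150219  0.04860859 0.03288207]
```

View pics/c7.png

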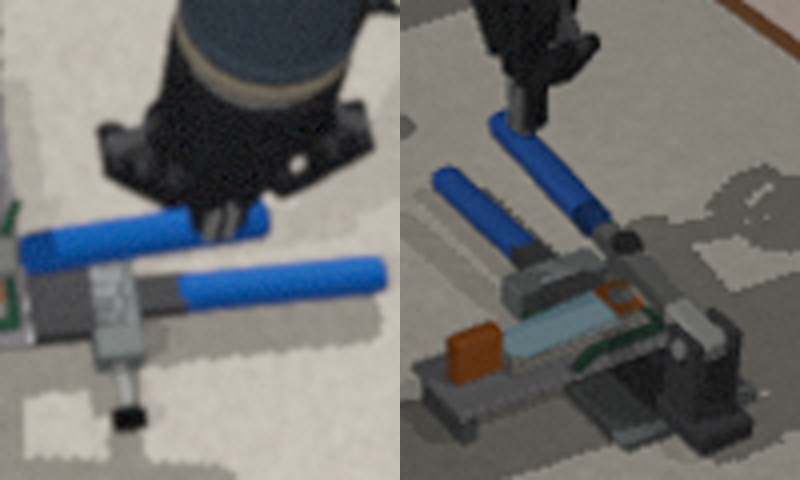

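Seen from the side, the fingertips at crop (525,130) sit on the upper sleeve and the arm is going down. I'll continue by feel.

```bash
g(){ grep -E 'pos|force'|tr '\n' ' ';echo; }; python3 -m inch '[[[1,0,0,0.03,0,0,0],[1,0,0,0,0,0,0]]]'|g; python3 -m inch '[[[1,0,0,0.03,0,0,0],[1,0,0,0,0,0,0]]]'|g; python3 -m inch '[[[1,0,0,0.03,0,0,0],[1,0,0,0,0,0,0]]]'|g
```

```text
tcp_pos: [645.1, 74.8, 105.9] wrist_force: [0.5, 1.5, 4.0] 
tcp_pos: [645.1, 74.8, 103.5] wrist_force: [0.0, 1.7, 3.5] 
tcp_pos: [645.2, 74.9, 101.2] wrist_force: [0.5, 2.5, 4.5]
```

```bash
g(){ grep -E 'pos|force'|tr '\n' ' ';echo; }; python3 -m inch '[[[1,0,0,0.025,0,0,0],[1,0,0,0,0,0,0]]]'|g; python3 -m inch '[[[1,0,0,0.025,0,0,0],[1,0,0,0,0,0,0]]]'|g
```

```text
tcp_pos: [645.2, 75.2, 99.5] wrist_force: [-0.8, 1.6, 5.7] 
tcp_pos: [645.2, 75.4, 97.8] wrist_force: [-1.4, 2.7, 6.4]
```

```bash
g(){ grep -E 'pos|force'|tr '\n' ' ';echo; }; python3 -m inch '[[[1,0,0,0.02,0,0,0],[1,0,0,0,0,0,0]]]'|g; python3 -m inch '[[[1,0,0,0.02,0,0,0],[1,0,0,0,0,0,0]]]'|g; python3 -m inch '[[[1,0,0,0.02,0,0,0],[1,0,0,0,0,0,0]]]'|g
```

```text
tcp_pos: [645.2, 75.4, 96.1] wrist_force: [0.5, 3.0, 5.4] 
tcp_pos: [645.1, 75.0, 94.1] wrist_force: [-0.6, 1.9, 3.5] 
tcp_pos: [645.1, 74.8, 92.3] wrist_force: [0.3, 2.3, 3.3]
```

```bash
g(){ grep -E 'pos|force'|tr '\n' ' ';echo; }; python3 -m inch '[[[1,0,0,0.015,0,0,0],[1,0,0,0,0,0,0]]]'|g; python3 -m inch '[[[1,0,0,0.015,0,0,0],[1,0,0,0,0,0,0]]]'|g
python3 - <<'E'
from h import *
d=snap('side','s8')['frame'];f=snap('scene','s8b')['frame'];W=np.zeros((500,800,3),np.uint8)
W[:,:500]=cv2.resize(d[235:295,350:410],(500,500),interpolation=cv2.INTER_CUBIC)
W[:300,500:]=cv2.resize(f[270:320,300:350],(300,300),interpolation=cv2.INTER_CUBIC)
cv2.imwrite('pics/c8.png',W[:,:,::-1])
E
```

```text
tcp_pos: [645.1, 74.8, 91.2] wrist_force: [0.5, 2.5, 3.3] 
tcp_pos: [645.1, 74.8, 89.9] wrist_force: [1.1, 2.6, 4.5]
```

View pics/c8.png

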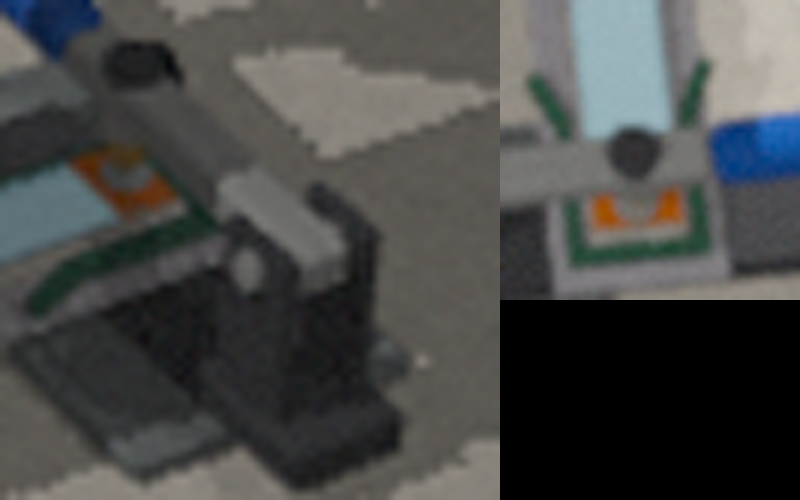

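Run:
```python
from h import *
np.set_printoptions(precision=1,suppress=True)
A=load('s6b');A2=load('s7b');B=load('s8')
for u,v in [(360,255),(361,257),(365,260),(367,259),(359,253),(355,262),(350,263)]:
    print(u,v,[px(x,u,v)[2].round(1) for x in(A,A2,B)],A['frame'][v,u],B['frame'][v,u])
A=load('s6');B=load('s8b')
for u,v in [(316,304),(329,304),(322,306),(322,305),(321,288)]:
    print(u,v,[px(x,u,v)[2].round(1) for x in(A,B)],A['frame'][v,u],B['frame'][v,u])
```

```text
360 255 [np.float64(47.6), np.float64(48.4), np.float64(40.1)] [82 90 93] [80 39 17]
361 257 [np.float64(46.1), np.float64(47.6), np.float64(40.2)] [ 93 113 121] [81 60 49]
365 260 [np.float64(38.5), np.float64(37.1), np.float64(40.3)] [80 80 77] [75 51 37]
367 259 [np.float64(40.1), np.float64(38.9), np.float64(40.6)] [80 78 75] [86 52 32]
359 253 [np.float64(48.3), np.float64(46.2), np.float64(38.0)] [79 50 38] [46 44 33]
355 262 [np.float64(43.7), np.float64(43.7), np.float64(40.5)] [ 88 106 114] [ 94 116 121]
350 263 [np.float64(44.5), np.float64(45.9), np.float64(41.2)] [ 93 114 121] [ 93 114 120]
316 304 [np.float64(49.3), np.float64(41.9)] [152  87  38] [155  84  23]
329 304 [np.float64(48.8), np.float64(41.5)] [149  88  46] [154  84  38]
322 306 [np.float64(44.7), np.float64(42.9)] [121 103  87] [120 107  98]
322 305 [np.float64(48.6), np.float64(46.1)] [119  96  78] [116 111 107]
321 288 [np.float64(105.2), np.float64(41.2)] [64 68 73] [154 179 188]
```

The cover's free end dropped 7.3 mm (49.0 → 41.7), which matches the shut state, and the force fell off at the same point. I'll let the handle up and check that the cover stays down.

```bash
python3 -m inch '[[[1,0,0,0,0,0,0],[1,0,0,-0.1,0,0,0],[1,0,0,-0.15,0,0,0],[1,0,0,-0.2,0,0,0],[1,0,0,-0.2,0,0,0],[1,0,0,-0.3,0,0,0],[1,0,0,-0.4,0,0,0],[1,0,0,-0.4,0,0,0],[1,0,0,0,0,0,0],[1,0,0,0,0,0,0],[1,0,0,0,0,0,0]]]'
python3 - <<'E'
from cloud import *
np.set_printoptions(precision=1,suppress=True)
B=snap('scene','s9');S=snap('side','s9b');A=load('s6')
for u,v in [(316,304),(329,304),(322,306),(318,280)]: print(u,v,px(A,u,v)[2].round(1),px(B,u,v)[2].round(1))
for n,a in(('sc',B),('si',S)):
    P=cloud(a);hsv=cv2.cvtColor(a['frame'],cv2.COLOR_RGB2HSV)
    o=(hsv[...,0]>5)&(hsv[...,0]<18)&(hsv[...,1]>170)&(abs(P[...,0]-537)<45)&(abs(P[...,1]+45)<40)
    q=P[o]; t=q[q[:,2]>56]; print(n,'bar',len(t),(t.min(0)+t.max(0))/2,t.mean(0))
    b=(hsv[...,0]>105)&(hsv[...,0]<125)&(hsv[...,1]>150)&(abs(P[...,1]-73)<6)&(abs(P[...,0]-645)<30)&(P[...,2]>60);print('handle',P[b][:,2].max())
for n,u,v in [('dish',157,358),('jarL',451,205),('jarS',476,268)]: print(n,px(load('scene0'),u,v),px(B,u,v))
E
```

```text
time: 17.8
tcp_pos: [644.0, 75.0, 229.2]
tool_rot: [[-1.0, -0.029, -0.002], [-0.029, 1.0, 0.0], [0.002, 0.0, -1.0]]
wrist_force: [-0.3, 0.5, -0.3]
opening: 0.001
316 304 49.3 40.5
329 304 48.8 40.2
322 306 44.7 43.6
318 280 45.0 42.3
sc bar 80 [541.5 -46.   60.5] [542.8 -46.1  60.5]
handle 140.85890417230962
si bar 57 [535.3 -48.6  60.2] [535.4 -49.7  59.8]
handle 140.3312859476605
dish [ 726.7 -376.8   14.3] [ 727.1 -376.4   15.5]
jarL [447.  259.   74.2] [447.5 258.8  74.9]
jarS [598.9 283.6  59.4] [599.  283.5  59.6]
```

Shut stays shut, the handle is open, the holder has not moved and the bystanders are untouched. Handing in.

```bash
python3 -c "
from workcell import bot
print(bot.job_done())"
```

```text
the job is handed in; nothing more can be done
None
```

The job is handed in, at about 18 s on the robot's clock. I gripped the orange holder by its bar, set it on the feed plate and slid it in until it stopped. I then pressed the blue handle down with shut fingers and let it spring back.

**Holder home:** the TCP stopped at x = 537.5 mm (I expected about 538), with about 11 N of push resistance. The picture showed the nose against the green stop. I did not measure the distance from socket to die directly.

**Click:** the force rose to about 6.4 N, then fell to about 3.5 N, roughly 41 mm below the handle's open height. It was a fairly soft click, so I did not rely on the force alone. At the press, the cover's free end had dropped about 7.3 mm, against the 7.2 mm expected when shut. It stayed down after the handle was released. The highest force I read on the handle was about 6 N.

**Last checks:**
- **Handle:** back open, its top at about 140 mm by the cameras.
- **Holder bar:** unmoved within about 1.5 mm. The two cameras disagree by about 6 mm on its absolute x position.
- **Jars and dish:** unmoved within about 1 mm.
- **Robot:** clear of everything.

No check failed.

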